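# Grade a heat-spreader blade in the slotted rack

## Task

Lift the blade out of the stand's yellow bay and grade it in the slotted rack: starting at the narrowest slot, the one beside the orange end, set its foot gently on each slot in turn, never forcing it, until the first slot that takes it. Lower it fully home there, let go and leave it standing. Leave the other two blades and the things on the bench where they are.

Things in the scene. Friction and masses are not known exactly. Their poses are not given: they have to be found in the camera images.
- blade_a: One of three look-alike blades: aluminium plate 50 wide (y), 61 tall (z), 6, 10 or 14 mm thick (x; one of each, unmarked), square-edged flat foot; on top a blue grip block 26 (x) x 30 (y) x 40 mm, 60 to 100 mm above the foot. 0.07-0.14 kg. Origin: centre of the foot. It starts hanging upright in a random bay of the stand, grip block resting on the rails, foot 10 mm above the table.
- blade_b: One of three look-alike blades: aluminium plate 50 wide (y), 61 tall (z), 6, 10 or 14 mm thick (x; one of each, unmarked), square-edged flat foot; on top a blue grip block 26 (x) x 30 (y) x 40 mm, 60 to 100 mm above the foot. 0.07-0.14 kg. Origin: centre of the foot. It starts hanging upright in a random bay of the stand, grip block resting on the rails, foot 10 mm above the table.
- blade_c: One of three look-alike blades: aluminium plate 50 wide (y), 61 tall (z), 6, 10 or 14 mm thick (x; one of each, unmarked), square-edged flat foot; on top a blue grip block 26 (x) x 30 (y) x 40 mm, 60 to 100 mm above the foot. 0.07-0.14 kg. Origin: centre of the foot. It starts hanging upright in a random bay of the stand, grip block resting on the rails, foot 10 mm above the table.
- rack: Fixed slotted rack left or right of the stand, blue base, white bars, orange end bar at -y; 60 (x) x 186 (y) x 45 mm tall. Slots run along x, open at top and ends, sharp mouths, 32 mm pitch along y, 4, 8, 12, 16, 20 mm wide from the orange end, floor 15 mm above the table. A blade stands with its width along x; it has 2 mm to spare in the first slot that takes it. Origin: centre of underside; z up.
- rack_slot1 (a point): Mouth of slot 1 of the rack (the narrowest, beside the orange end), 4 mm wide, 30 mm deep below this point, which is the slot's centre at the level of the rack's top face (45 mm above the table). Axes as the rack's: x along the slot, y across it.
- rack_slot2 (a point): Mouth of slot 2 of the rack, 8 mm wide, 30 mm deep below this point, which is the slot's centre at the level of the rack's top face (45 mm above the table). Axes as the rack's: x along the slot, y across it.
- rack_slot3 (a point): Mouth of slot 3 of the rack, 12 mm wide, 30 mm deep below this point, which is the slot's centre at the level of the rack's top face (45 mm above the table). Axes as the rack's: x along the slot, y across it.
- rack_slot4 (a point): Mouth of slot 4 of the rack, 16 mm wide, 30 mm deep below this point, which is the slot's centre at the level of the rack's top face (45 mm above the table). Axes as the rack's: x along the slot, y across it.
- rack_slot5 (a point): Mouth of slot 5 of the rack (the widest), 20 mm wide, 30 mm deep below this point, which is the slot's centre at the level of the rack's top face (45 mm above the table). Axes as the rack's: x along the slot, y across it.
- stand: Fixed stand, 70 (x) x 240 (y) x 70 mm tall: two 12 mm rails along y with an 18 mm channel between, split into three bays at y = -79, 0, +79 mm. The rails of the -y bay are yellow, the others grey. Blades hang with their width along y, grip blocks standing 40 mm above the rails. Origin: centre of underside; z up.
- stand_marked (a point): Centre of the yellow bay at the level of the rails' top, 70 mm above the table. The blade to grade is the one hanging here, straight under and over this point.
- board_amber: Brown power-supply circuit board lying flat with parts on it, 110 x 80 mm, 27 mm tall. A bystander. Origin: centre of its underside.
- board_green: Green circuit board lying flat with parts on it, 120 x 70 mm, 27 mm tall. A bystander. Origin: centre of its underside.
- screwdriver: Screwdriver lying on the table. A bystander.
- spool: Orange spool 52 mm across and 30 mm tall, standing on its flange. A bystander. Origin: centre of its underside.
- bottle: Clear bottle with a blue cap, 64 mm across and 190 mm tall, standing. A bystander. Origin: centre of its underside.
- meter: Red hand-held test meter lying flat, 130 x 75 x 38 mm. A bystander. Origin: centre of its underside.
There are look-alikes about, which are no part of the job. Leave any pink look-alike of the blade_b alone. What is shaped like the blade_a but turquoise is not meant.

How it is judged:
By the outcome, as a careful person would: the job done as asked, in the order asked, and still so for the second after the job is handed in, with the robot touching nothing.
It also fails if it takes over 51 s, if anything falls off the work surface, if the arm or the gripper's body presses on something with over 40 N, if the wrist force passes 120 N, or if a joint passes its speed limit or range.

## Robot

A 6-joint arm with a two-finger parallel gripper is mounted at the origin on the work surface. World frame = base frame: x ahead of the robot, y to its left, z up, the work surface at z = 0. Lengths are in m, angles in rad, forces in N, time in s.
With the tool pointing down it reaches from about 0.35 to 0.975 m from the base axis. Payload 4.9 kg.
Tool frame: the origin (TCP) lies midway between the tips of the shut fingers; the grasp point (between the pads) lies 19 mm behind it; z points along the fingers, y is the direction in which the jaws open and shut (so a half turn about z gives the same grasp; the last joint's range is limited). The gripper opens to 85 mm and grips with 20 to 120 N. Pads are 22 mm wide; open, the fingers measure 114 mm over their backs; the gripper's body (76 mm by 85 mm) begins 54 mm behind the grasp point. The pads swing forward as they close: fully open they stand 13 mm farther back than shut.
Start: joints at [1.107, 0.053, 1.613, -0, 1.476, -0.119], TCP at [0.211, 0.588, 0.231] pointing down, gripper open.
Joint ranges: [-3.01, 3.01], [-1.01, 2.22], [0.06, 2.58], [-1.02, 4.17], [0.09, 2.62], [-3.14, 3.14]. Speed limits (rad/s): [2.57, 2.57, 3.14, 3.14, 3.14, 3.14].

## Interface

Orientations are given as a rotation vector (axis times angle).
In Python, from station import ctrl gives the robot as it stands.
- The arm moves only by the tool play_rows, never from a script. Its argument "motion" is a list that holds one entry, the list of rows, each a list of 7 numbers: the closure, from -1 (fully open) to 1 (shut), then the shift along the tool's x, y, z in cm, then the turn, a rotation vector about the tool's x, y, z in degrees. A call has 1 to 20 rows; each row is the pose to reach, as a shift and turn from the pose measured when the call began, along the tool's axes at that moment; what a row does not reach only later rows make up. A row lasts 1/8 s, in which the tool goes at most 62.5 mm and 10.7 degrees, less where a joint would pass 70% of its speed; a pose out of reach is approached as far as the arm can. A call with a gripper value outside its range is refused whole. The fingers move at their own pace and stop on an object; "newtons" is the grip in N (left out, the last holds). Time passes only in rows, so rows that repeat a pose let the fingers close. It gives the time, the measured TCP pose, the force and the opening at its end, in the units of the state.
- ctrl.get_obs(): the state, without advancing time (a new reading comes with each control period).
- ctrl.get_image(name): name is "side" or "top"; returns a dict with "color" (384x512x3 uint8, red, green, blue), "mtx" (3x3 intrinsics, pixels), "D" ([k1, k2, p1, p2, k3] as OpenCV has them; the pictures are not rectified), "T" (4x4, takes a point from camera to world coordinates). Camera axes: x right, y up, looking along -z (the intrinsics and any distortion apply to the point x, -y, -z); pixel columns grow to the right and rows downward; lengths in m; the calibration is good to about 2 mm. A picture is of the moment at which its call begins. There is no depth.
- ctrl.finish_job(): hands the job in, once; it reports no verdict.
The state is a dict: "t": time; "q": joint angles; "dq": joint speeds; "effort": joint torques, N m; "tool_pos": TCP position; "tool_rot": TCP orientation; "contact_force": force on the tool from outside, world axes, zero at the start; "wrist_torque": the same for the moment, N m; "opening": finger opening in m.
Only numpy, scipy, OpenCV 4.12 (cv2) and the standard library are available. Lean on these libraries where they do the work, as an engineer would, in place of code of your own. Each camera call takes 0.05 s, during which the arm holds its last target.

## Working session

There is one attempt and no reset: what is moved stays moved. The work goes in short steps, Python scripts to look and compute and a tool call to move; the robot and the scene stay as the last step left them, time stands still between calls to the robot, and variables do not carry over. Pictures are saved under pics/ and viewed, and the job is handed in when it is done.

Besides the shell and the picture viewer there is one more tool, called after "Request:" as name(argument=value, ...) on one line, values as JSON. play_rows: Moves the arm, as the interface text tells. Its arguments: {"type":"object","properties":{"motion":{"type":"array"},"newtons":{"type":"number"}},"required":["motion"]}

```bash
mkdir -p pics; ls; python3 - <<'E'
from station import ctrl
import cv2,numpy as np
o=ctrl.get_obs();print(o)
for n in("side","top"):
    d=ctrl.get_image(n);cv2.imwrite(f"pics/{n}0.png",d["color"][:,:,::-1]);print(n,d["mtx"],d["D"],d["T"])
    np.savez(f"pics/{n}0.npz",**d)
E
```

```text
pics
{'t': 0.0, 'q': array([ 1.10699209e+00,  5.33332939e-02,  1.61428616e+00,  8.49003699e-06,
        1.47599789e+00, -1.19030825e-01]), 'dq': array([-0.00122275,  0.00037014, -0.00017171, -0.00110555,  0.00209626,
        0.00030673]), 'effort': array([-1.41432665e-03, -3.93660808e+01, -3.70189834e+01, -1.26692903e-04,
        6.91281661e-03, -1.06417292e-05]), 'tool_pos': array([0.21097643, 0.58765726, 0.23008231]), 'tool_rot': array([-5.38790307e-01, -3.09444577e+00,  3.04189916e-03]), 'contact_force': array([ 0.27475591, -0.62298211,  0.22242514]), 'wrist_torque': array([-0.00236062, -0.0106904 ,  0.01793453]), 'opening': 0.08574659358259074}
side [[418.89389265   0.         257.83068795]
 [  0.         418.89389265 193.53217359]
 [  0.           0.           1.        ]] [0.03528267 0.         0.         0.         0.        ] [[-0.68127466  0.35824641 -0.63837634 -0.28074512]
 [-0.73199392 -0.34179497  0.58937348  0.80557165]
 [-0.00705289  0.86881282  0.49509045  0.69458312]
 [ 0.          0.          0.          1.        ]]
top [[416.42125173   0.         252.4158768 ]
 [  0.         416.42125173 192.92557405]
 [  0.           0.           1.        ]] [-0.0822917  0.         0.         0.         0.       ] [[ 0.00412184  0.99731991 -0.07304798  0.39692188]
 [-0.99983858  0.00538768  0.01714041  0.06197415]
 [ 0.01748803  0.07296554  0.99718113  1.66361513]
 [ 0.          0.          0.          1.        ]]
```

View pics/side0.png

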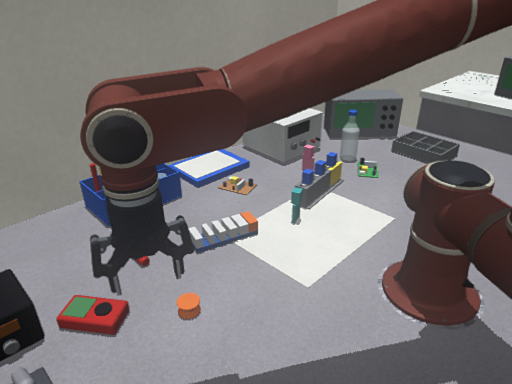

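View pics/top0.png

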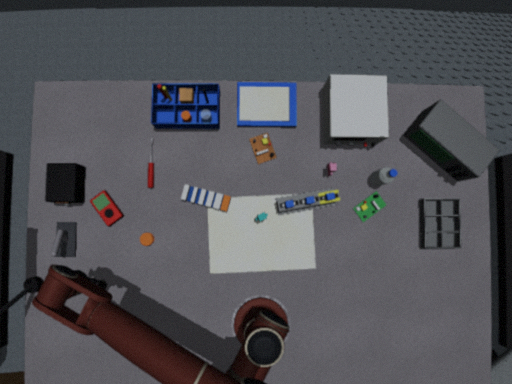

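The side view shows three blue grips at (308,177), (320,168) and (331,159), with the last in the yellow bay. The look-alikes are pink at (309,155) and turquoise at (297,197). In the top view the stand is at (308,202) with its yellow end at x≈330, and the rack is at (206,198) with its orange end at x≈225. Next I'll check close crops.

```bash
python3 - <<'E'
import cv2,numpy as np
s=cv2.imread("pics/side0.png");t=cv2.imread("pics/top0.png")
c=cv2.resize(s[135:230,280:360],None,fx=6,fy=6,interpolation=cv2.INTER_CUBIC);cv2.imwrite("pics/c1.png",c)
c=cv2.resize(s[200:260,175:270],None,fx=8,fy=8,interpolation=cv2.INTER_CUBIC);cv2.imwrite("pics/c2.png",c)
a=cv2.resize(t[180:220,265:350],None,fx=8,fy=8,interpolation=cv2.INTER_CUBIC)
b=cv2.resize(t[175:220,170:245],None,fx=8,fy=8,interpolation=cv2.INTER_CUBIC)
cv2.imwrite("pics/c3.png",a);cv2.imwrite("pics/c4.png",b)
E
```

```text
(no output)
```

View pics/c1.png

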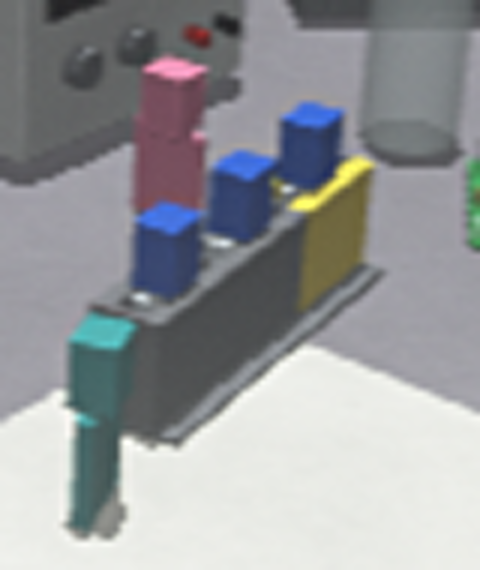

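View pics/c2.png

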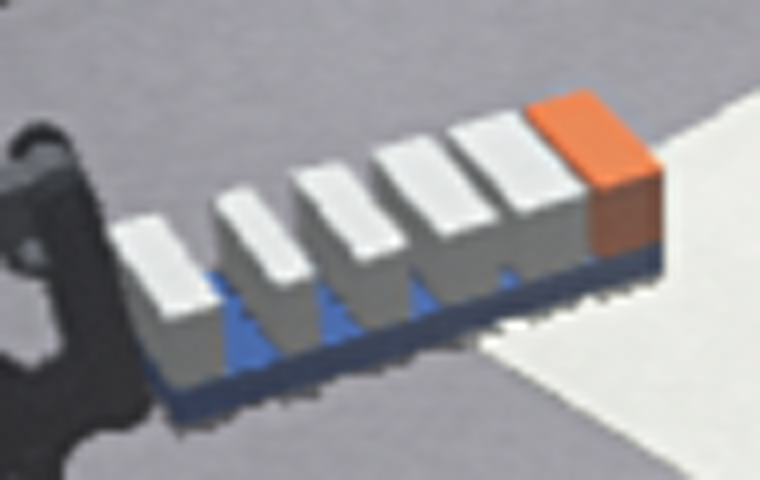

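View pics/c3.png

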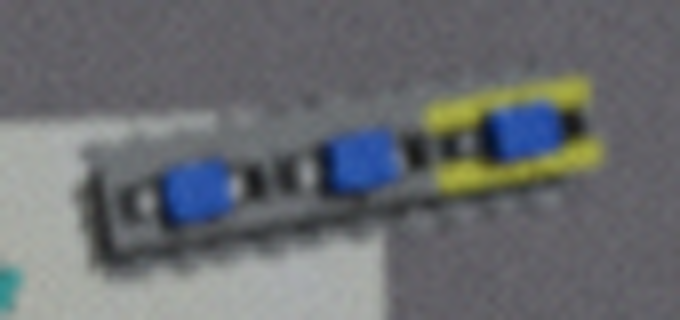

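View pics/c4.png

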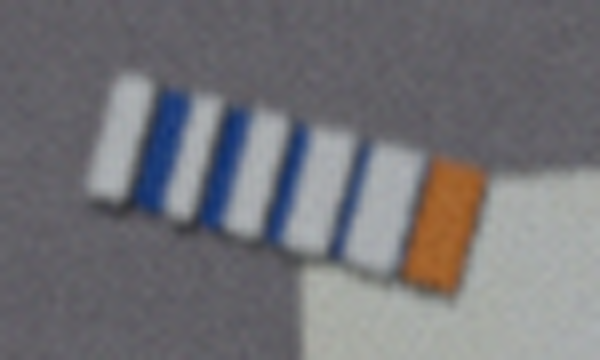

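The blue grip in the yellow bay, side px (331,159) and top px (330,196), is the target. The crops show it above yellow rails, and the turquoise and pink pieces stand apart. The rack slots widen away from the orange end. Next I'll fit poses from both cameras.

```bash
cat > h.py <<'E'
import cv2,numpy as np
from scipy.optimize import least_squares
from scipy.spatial.transform import Rotation as R
def load(n): return dict(np.load(f"pics/{n}.npz"))
def proj(d,P):
    P=np.atleast_2d(P).astype(float); T=d["T"]; c=(P-T[:3,3])@T[:3,:3]
    c=c*[1,-1,-1]
    return cv2.projectPoints(c,np.zeros(3),np.zeros(3),d["mtx"],d["D"])[0][:,0]
def pose(p,L):
    x,y,a=p;c,s=np.cos(a),np.sin(a);L=np.asarray(L,float)
    return np.c_[x+c*L[:,0]-s*L[:,1],y+s*L[:,0]+c*L[:,1],L[:,2]]
def blue(img,box):
    x0,y0,x1,y1=box;c=img[y0:y1,x0:x1].astype(int)
    m=(c[...,2]>c[...,0]+60)&(c[...,2]>90)
    return m
E
cat > fit.py <<'E'
from h import *
S,T=load("side0"),load("top0")
def cv(p,k,off): return (np.array(p,float)+.5)/k-.5+off
X=.03
ys=[-93,-66,-62,-36,-28,-6,6,24,40,54,74,93]
sp=[(588,90),(527,105),(517,110),(447,130),(430,135),(373,152),(340,160),(290,172),(245,185),(212,195),(155,213),(110,228)]
sm=[(662,172),(597,188),(587,190),(522,213),(500,218),(440,238),(408,245),(362,262),(315,275),(280,287),(222,300),(165,318)]
Ls=[(X,y/1000,.045) for y in ys]+[(-X,y/1000,.045) for y in ys]
us=cv(sp+sm,8,[175,200])
tp=[(487,170),(432,152),(157,85),(118,72),(455,298),(402,280),(132,205),(88,192)]
Lt=[(s*X,y/1000,.045) for s in(1,-1) for y in(-93,-66,74,93)]
ut=cv(tp,8,[170,175])
def fit(data,p0):
    f=lambda p:np.concatenate([(proj(d,pose(p,L))-u).ravel() for d,L,u in data])
    r=least_squares(f,p0,loss='soft_l1');return r.x,np.sqrt(np.mean(f(r.x)**2))
p0=[.5,.17,.2]
for nm,da in(("S",[(S,Ls,us)]),("T",[(T,Lt,ut)]),("both",[(S,Ls,us),(T,Lt,ut)])): print("rack",nm,*fit(da,p0))
# stand: silhouettes of three blue blocks
Lb=np.array([(sx*.013,sy*.015+o,z) for o in(-.079,0,.079) for sx in(1,-1) for sy in(1,-1) for z in(.07,.11)])
def hullc(u):
    h=cv2.convexHull(u.astype(np.float32)); m=cv2.moments(h); return np.array([m['m10'],m['m01']])/m['m00'],m['m00']
def cents(d,box):
    x0,y0,x1,y1=box;c=d["color"][y0:y1,x0:x1].astype(int)
    m=((c[...,2]>c[...,0]+45)).astype(np.uint8)
    w=np.clip((c[...,2]-c[...,0])/100.,0,1)
    n,l,st,ce=cv2.connectedComponentsWithStats(m)
    idx=[i for i in range(1,n) if st[i,4]>20]
    out=sorted([(ce[i][0]+x0,ce[i][1]+y0,st[i,4]) for i in idx],reverse=True); return np.array(out)
cs=cents(S,(295,145,345,195));ct=cents(T,(270,185,345,218));print(cs,ct)
def f(p,use):
    q=pose(p,Lb);r=[]
    for d,c in use:
        u=proj(d,q)
        for i in range(3): r.append(hullc(u[8*i:8*i+8])[0]-c[i,:2])
    return np.concatenate(r)
for nm,u in(("S",[(S,cs)]),("T",[(T,ct)]),("both",[(S,cs),(T,ct)])):
    r=least_squares(f,[.48,-.1,-.2],args=(u,));print("stand",nm,r.x,np.round(r.fun,2),pose(r.x,[(0,-.079,.07)]))
E
python3 fit.py
```

```text
rack S [ 0.49701048  0.21913067 -0.2636534 ] 0.25652298452653405
rack T [ 0.4970709   0.21673406 -0.25450535] 0.41087089226314816
rack both [ 0.49722862  0.2186468  -0.26045941] 0.36752969787732626
[[318.68674699 166.71686747 332.        ]
 [297.92307692 189.92307692  39.        ]] [[330.05882353 195.90196078  51.        ]
 [309.9047619  199.61904762  63.        ]
 [289.19672131 203.47540984  61.        ]]Traceback (most recent call last):
  File "fit.py", line 37, in <module>
    r=least_squares(f,[.48,-.1,-.2],args=(u,));print("stand",nm,r.x,np.round(r.fun,2),pose(r.x,[(0,-.079,.07)]))
    return func(*args, **kwargs)
    vector_fun = VectorFunction(
        fun_wrapped,
    ...<6 lines>...
        workers=workers
    )
    self._update_fun()
    ~~~~~~~~~~~~~~~~^^
    self.f = self.fun_wrapped(xp_copy(self.x))
             ~~~~~~~~~~~~~~~~^^^^^^^^^^^^^^^^^
    return np.atleast_1d(self.fun(x))
                         ~~~~~~~~^^^
    return self.f(x, *self.args, **self.kwargs)
           ~~~~~~^^^^^^^^^^^^^^^^^^^^^^^^^^^^^^
  File "fit.py", line 34, in f
    for i in range(3): r.append(hullc(u[8*i:8*i+8])[0]-c[i,:2])
                                                       ~^^^^^^
IndexError: index 2 is out of bounds for axis 0 with size 2
```

```bash
sed -i 's/m=((c\[...,2\]>c\[...,0\]+45)).astype/m=((c[...,2]>c[...,0]+45)\&(c[...,2]>c[...,1]+30)).astype/; s/\[.48,-.1,-.2\]/[.48,-.1,.2]/' fit.py; python3 fit.py
```

```text
rack S [ 0.49701048  0.21913067 -0.2636534 ] 0.25652298452653405
rack T [ 0.4970709   0.21673406 -0.25450535] 0.41087089226314816
rack both [ 0.49722862  0.2186468  -0.26045941] 0.36752969787732626
[[318.68674699 166.71686747 332.        ]] [[330.08       195.96        50.        ]
 [309.9047619  199.61904762  63.        ]
 [289.19672131 203.47540984  61.        ]]Traceback (most recent call last):
  File "fit.py", line 37, in <module>
    r=least_squares(f,[.48,-.1,.2],args=(u,));print("stand",nm,r.x,np.round(r.fun,2),pose(r.x,[(0,-.079,.07)]))
    return func(*args, **kwargs)
    vector_fun = VectorFunction(
        fun_wrapped,
    ...<6 lines>...
        workers=workers
    )
    self._update_fun()
    ~~~~~~~~~~~~~~~~^^
    self.f = self.fun_wrapped(xp_copy(self.x))
             ~~~~~~~~~~~~~~~~^^^^^^^^^^^^^^^^^
    return np.atleast_1d(self.fun(x))
                         ~~~~~~~~^^^
    return self.f(x, *self.args, **self.kwargs)
           ~~~~~~^^^^^^^^^^^^^^^^^^^^^^^^^^^^^^
  File "fit.py", line 34, in f
    for i in range(3): r.append(hullc(u[8*i:8*i+8])[0]-c[i,:2])
                                                       ~^^^^^^
IndexError: index 1 is out of bounds for axis 0 with size 1
```

```bash
sed -i 's/connectedComponentsWithStats(m)/connectedComponentsWithStats(m,connectivity=4)/; s/c\[...,0\]+45)&(c\[...,2\]>c\[...,1\]+30)/c[...,0]+60)\&(c[...,2]>c[...,1]+45)/' fit.py; python3 fit.py 2>&1 | grep -v File
```

```text
rack S [ 0.49701048  0.21913067 -0.2636534 ] 0.25652298452653405
rack T [ 0.4970709   0.21673406 -0.25450535] 0.41087089226314816
rack both [ 0.49722862  0.2186468  -0.26045941] 0.36752969787732626
[[331.73529412 154.          34.        ]
 [320.40540541 162.18918919  37.        ]
 [307.65       171.15        40.        ]] [[330.33333333 195.86666667  45.        ]
 [309.7962963  199.66666667  54.        ]
 [289.36538462 203.5         52.        ]]
stand S [ 0.50582975 -0.20452032  0.18682424] [-0.36  0.94 -0.22  0.78  0.45  0.51] [[ 0.52050316 -0.28214564  0.07      ]]
stand T [ 0.48747354 -0.18338353  0.18699401] [-0.23  0.06  0.08  0.01  0.16 -0.06] [[ 0.50216012 -0.26100636  0.07      ]]
stand both [ 0.49231952 -0.18741023  0.21656875] [-1.    3.4  -0.38  3.62  0.75  3.78  0.68 -1.81  1.13 -1.26  1.34 -0.73] [[ 0.50929502 -0.26456483  0.07      ]]
```

```bash
python3 - <<'E'
s=open('fit.py').read()
a=s.index("    m=((c[");b=s.index("    w=np")
s=s[:a]+"""    h=cv2.cvtColor(d["color"][y0:y1,x0:x1],cv2.COLOR_RGB2HSV)
    m=((h[...,0]>105)&(h[...,0]<128)&(h[...,1]>130)).astype(np.uint8)
"""+s[b:]
open('fit.py','w').write(s)
E
python3 fit.py 2>&1 | grep -v File
```

```text
rack S [ 0.49701048  0.21913067 -0.2636534 ] 0.25652298452653405
rack T [ 0.4970709   0.21673406 -0.25450535] 0.41087089226314816
rack both [ 0.49722862  0.2186468  -0.26045941] 0.36752969787732626
[[325.51655629 161.29801325 151.        ]
 [307.425      171.225       40.        ]] [[330.14       196.04        50.        ]
 [309.5        199.875       56.        ]
 [288.875      203.66071429  56.        ]]
Traceback (most recent call last):
IndexError: index 2 is out of bounds for axis 0 with size 2
```

```bash
cat > fit2.py <<'E'
from h import *
Lb=np.array([(sx*.013,sy*.015+o,z) for o in(-.079,0,.079) for sx in(1,-1) for sy in(1,-1) for z in(.07,.11)])
def soft(d,box,thr):
    x0,y0,x1,y1=box;c=d["color"][y0:y1,x0:x1].astype(float)
    return cv2.GaussianBlur(np.clip((c[...,2]-c[...,0]-20)/thr,0,1),(0,0),1)
def rend(d,box,q):
    x0,y0,x1,y1=box;k=8
    m=np.zeros(((y1-y0)*k,(x1-x0)*k),np.uint8)
    u=proj(d,q)
    for i in range(0,len(q),8):
        h=cv2.convexHull(((u[i:i+8]-[x0,y0]+.5)*k-.5).astype(np.float32)).reshape(-1,2)
        cv2.fillPoly(m,[np.round(h*16).astype(np.int32)],255,shift=4)
    m=cv2.resize(m,None,fx=1/k,fy=1/k,interpolation=cv2.INTER_AREA)/255.
    return cv2.GaussianBlur(m,(0,0),1)
if __name__=="__main__":
    S,T=load("side0"),load("top0")
    A=(S,(298,145,345,190),25);B=(T,(278,186,345,213),35)
    for nm,us in(("S",[A]),("T",[B]),("both",[A,B])):
        f=lambda p:np.concatenate([(rend(d,b,pose(p,Lb))-soft(d,b,t)).ravel() for d,b,t in us])
        r=least_squares(f,[.487,-.183,.187],diff_step=2e-3,x_scale=[.01,.01,.05]);print(nm,r.x,np.sqrt(np.mean(r.fun**2)),pose(r.x,[(0,-.079,.07)]))
    v=np.hstack([soft(*A),rend(*A[:2],pose(r.x,Lb))]);cv2.imwrite("pics/m.png",cv2.resize((v*255).astype(np.uint8),None,fx=6,fy=6))
E
python3 fit2.py
```

```text
S [ 0.48904762 -0.18125733  0.187     ] 0.09275587493329354 [[ 0.50373467 -0.25888007  0.07      ]]
T [ 0.48755685 -0.18274651  0.18976445] 0.05060766035302494 [[ 0.50245842 -0.26032836  0.07      ]]
both [ 0.48847862 -0.18237339  0.19171168] 0.07990380288781011 [[ 0.50353124 -0.25992608  0.07      ]]
```

View pics/m.png

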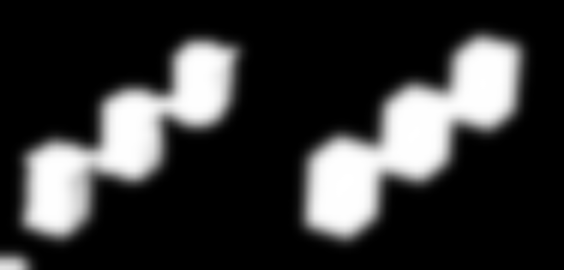

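```bash
cat >> h.py <<'E'
def tgt(xyz,head):
    """tool down with tool y at heading 'head' (rad, world). returns shift cm, turn deg from present"""
    from station import ctrl
    o=ctrl.get_obs();R0=R.from_rotvec(o["tool_rot"]);
    h0=R0.apply([0,1,0]);hh=np.arctan2(h0[1],h0[0])
    head=hh+(head-hh+np.pi/2)%np.pi-np.pi/2
    y=np.array([np.cos(head),np.sin(head),0]);z=np.array([0,0,-1.]);x=np.cross(y,z)
    R1=R.from_matrix(np.c_[x,y,z])
    print("t",round(o["t"],2),"tcp",o["tool_pos"].round(4),"head",round(hh,4),"->",round(head,4),"tilt",np.round(R0.apply([0,0,1])[:2],4),"F",o["contact_force"].round(2),"op",round(o["opening"],4),"q6",o["q"][5].round(2))
    print("shift",np.round(R0.inv().apply(np.array(xyz)-o["tool_pos"])*100,2),"turn",np.round(np.degrees((R0.inv()*R1).as_rotvec()),2))
E
python3 -c "
from h import *
tgt([.503,-.26,.2],.19)
tgt([.503,-.26,.076],.19)"
```

```text
t 0.1 tcp [0.211  0.5877 0.2302] head 1.226 -> 0.19 tilt [-0.0009 -0.0017] F [-0.59 -0.28  0.11] op 0.085 q6 -0.12
shift [-56.14 -69.9    3.13] turn [-1.100e-01  4.000e-02  5.936e+01]
t 0.1 tcp [0.211  0.5877 0.2302] head 1.226 -> 0.19 tilt [-0.0009 -0.0017] F [-0.59 -0.28  0.11] op 0.085 q6 -0.12
shift [-56.14 -69.88  15.53] turn [-1.100e-01  4.000e-02  5.936e+01]
```

Request:
play_rows(motion=[[[-0.3, -56.1, -69.9, 3.1, 0, 0, 59.4], [-0.3, -56.1, -69.9, 3.1, 0, 0, 59.4], [-0.3, -56.1, -69.9, 3.1, 0, 0, 59.4], [-0.3, -56.1, -69.9, 3.1, 0, 0, 59.4], [-0.3, -56.1, -69.9, 3.1, 0, 0, 59.4], [-0.3, -56.1, -69.9, 3.1, 0, 0, 59.4], [-0.3, -56.1, -69.9, 3.1, 0, 0, 59.4], [-0.3, -56.1, -69.9, 3.1, 0, 0, 59.4], [-0.3, -56.1, -69.9, 3.1, 0, 0, 59.4], [-0.3, -56.1, -69.9, 3.1, 0, 0, 59.4], [-0.3, -56.1, -69.9, 3.1, 0, 0, 59.4], [-0.3, -56.1, -69.9, 3.1, 0, 0, 59.4], [-0.3, -56.1, -69.9, 3.1, 0, 0, 59.4], [-0.3, -56.1, -69.9, 3.1, 0, 0, 59.4], [-0.3, -56.1, -69.9, 3.1, 0, 0, 59.4], [-0.3, -56.1, -69.9, 3.1, 0, 0, 59.4], [-0.3, -56.1, -69.9, 3.1, 0, 0, 59.4], [-0.3, -56.1, -69.9, 3.1, 0, 0, 59.4]]], newtons=40)

```text
t: 2.35
tool_pos: [0.5025, -0.2586, 0.2004]
tool_rot: [2.0, 2.423, -0.003]
contact_force: [-0.6, 0.3, -0.6]
opening: 0.0553
```

```bash
python3 - <<'E'
from h import *
from station import ctrl
tgt([.503,-.26,.076],.19)
for n in("side","top"):
    d=ctrl.get_image(n);np.savez(f"pics/{n}1.npz",**d)
    c=d["color"][:,:,::-1]
    c=c[90:240,250:400] if n=="side" else c[150:250,160:360]
    cv2.imwrite(f"pics/{n}1.png",cv2.resize(c,None,fx=4,fy=4,interpolation=cv2.INTER_CUBIC))
E
```

```text
t 2.35 tcp [ 0.5025 -0.2586  0.2004] head 0.1907 -> 0.19 tilt [-0.0008 -0.0015] F [-0.65  0.28 -0.62] op 0.0553 q6 -0.8
shift [-0.13  0.04 12.44] turn [-0.06  0.08  0.04]
```

View pics/side1.png

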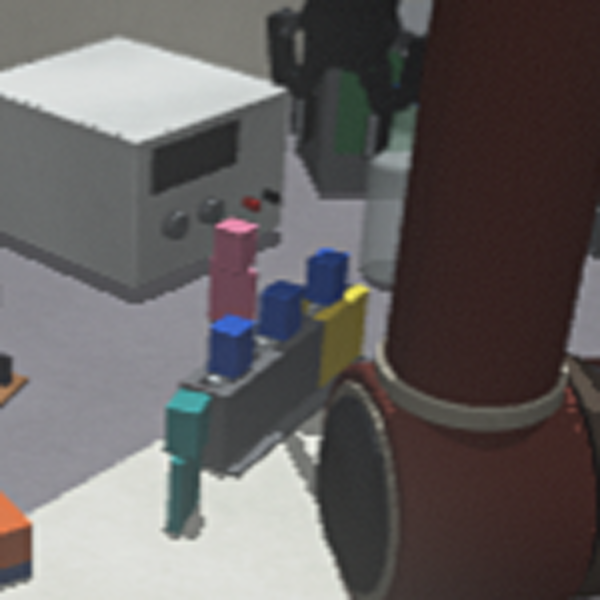

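View pics/top1.png

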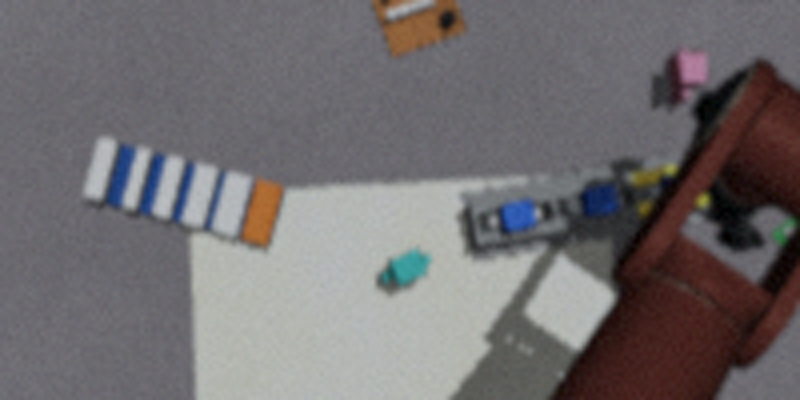

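The yellow-bay blade is at crop (327,275) in the side view, with the open fingers above it and nothing in between. I'll descend and grip.

Request:
play_rows(motion=[[[-0.3, -0.13, 0.04, 4, 0, 0, 0], [-0.3, -0.13, 0.04, 8, 0, 0, 0], [-0.3, -0.13, 0.04, 11, 0, 0, 0], [-0.3, -0.13, 0.04, 12.4, 0, 0, 0], [-0.3, -0.13, 0.04, 12.4, 0, 0, 0], [-0.3, -0.13, 0.04, 12.4, 0, 0, 0]]])

```text
t: 3.2
tool_pos: [0.5043, -0.2609, 0.0784]
tool_rot: [1.997, 2.42, -0.002]
contact_force: [-0.1, 0.6, -0.1]
opening: 0.0557
```

Request:
play_rows(motion=[[[1, 0, 0, 0, 0, 0, 0], [1, 0, 0, 0, 0, 0, 0], [1, 0, 0, 0, 0, 0, 0], [1, 0, 0, 0, 0, 0, 0], [1, 0, 0, 0, 0, 0, 0], [1, 0, 0, 0, 0, 0, 0]]], newtons=40)

```text
t: 3.95
tool_pos: [0.5052, -0.2616, 0.0802]
tool_rot: [1.996, 2.418, -0.002]
contact_force: [-0.3, 0.7, 5.4]
opening: 0.0254
```

```bash
python3 -c "
from h import *
tgt([.503,-.26,.18],.19)"
```

```text
t 3.95 tcp [ 0.5052 -0.2616  0.0802] head 0.1908 -> 0.19 tilt [ 0.004  -0.0051] F [-0.31  0.7   5.39] op 0.0254 q6 -0.8
shift [ 0.14 -0.16 -9.99] turn [0.17 0.33 0.04]
```

The opening is 25.4 mm on a 26 mm block, so the grip is good. The small push on the rails came from the pads swinging forward. Lifting straight up.

Request:
play_rows(motion=[[[1, 0, 0, -1, 0, 0, 0], [1, 0, 0, -3, 0, 0, 0], [1, 0, 0, -5.5, 0, 0, 0], [1, 0, 0, -8, 0, 0, 0], [1, 0, 0, -10, 0.2, 0.3, 0], [1, 0, 0, -10, 0.2, 0.3, 0], [1, 0, 0, -10, 0.2, 0.3, 0]]])

```text
t: 4.82
tool_pos: [0.5045, -0.2608, 0.1797]
tool_rot: [-1.999, -2.422, 0.001]
contact_force: [-0.1, 0.5, -1.9]
opening: 0.0257
```

```bash
python3 - <<'E'
from h import *
from station import ctrl
a=-.2605;c,s=np.cos(a),np.sin(a);rx,ry=.4972,.2186
y=-.064
tgt([rx-s*y,ry+c*y,.15],a+np.pi/2)
for n in("side","top"):
    d=ctrl.get_image(n);np.savez(f"pics/{n}2.npz",**d)
    c=d["color"][:,:,::-1]
    c=c[90:240,250:400] if n=="side" else c[150:250,160:360]
    cv2.imwrite(f"pics/{n}2.png",cv2.resize(c,None,fx=4,fy=4,interpolation=cv2.INTER_CUBIC))
E
```

```text
t 4.83 tcp [ 0.5045 -0.2608  0.1797] head 0.1907 -> 1.3103 tilt [-0.0009 -0.0002] F [-0.14  0.49 -1.86] op 0.0257 q6 -0.8
shift [41.45  5.58  2.96] turn [-5.000e-02 -3.000e-02 -6.415e+01]
```

View pics/side2.png

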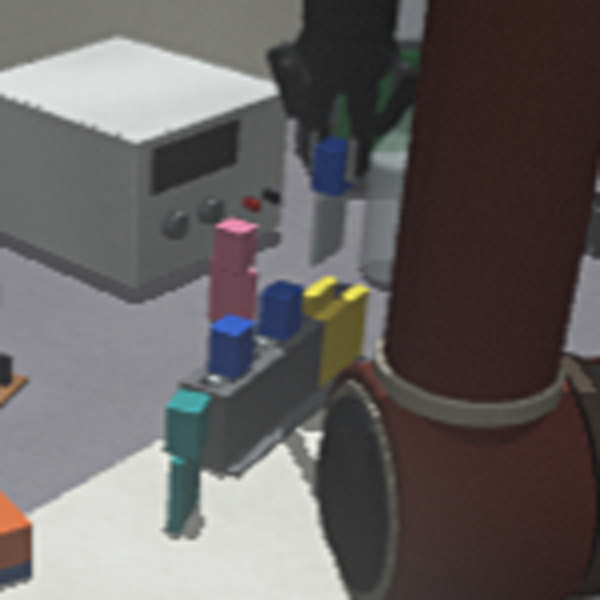

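The blade hangs upright in the grip and the other two are still in place. I'm raising it over the neighbours and moving to above slot 1.

Request:
play_rows(motion=[[[1, 0, 0, -2.5, 0, 0, 0], [1, 4, 0.5, -3, 0, 0, 0], [1, 41.45, 5.58, -3, 0, 0, -64.2], [1, 41.45, 5.58, -3, 0, 0, -64.2], [1, 41.45, 5.58, -3, 0, 0, -64.2], [1, 41.45, 5.58, -3, 0, 0, -64.2], [1, 41.45, 5.58, -3, 0, 0, -64.2], [1, 41.45, 5.58, -3, 0, 0, -64.2], [1, 41.45, 5.58, -3, 0, 0, -64.2], [1, 41.45, 5.58, -3, 0, 0, -64.2], [1, 41.45, 5.58, 0, 0, 0, -64.2], [1, 41.45, 5.58, 3, 0, 0, -64.2], [1, 41.45, 5.58, 4.5, 0, 0, -64.2], [1, 41.45, 5.58, 4.5, 0, 0, -64.2], [1, 41.45, 5.58, 4.5, 0, 0, -64.2]]])

```text
t: 6.8
tool_pos: [0.4812, 0.1566, 0.1355]
tool_rot: [-0.408, -3.115, -0.001]
contact_force: [0.1, 0.1, -1.0]
opening: 0.0256
```

```bash
python3 - <<'E'
from h import *
from station import ctrl
a=-.2605;c,s=np.cos(a),np.sin(a);rx,ry=.4972,.2186
y=-.064
tgt([rx-s*y,ry+c*y,.125],a+np.pi/2)
for n in("side","top"):
    d=ctrl.get_image(n);np.savez(f"pics/{n}3.npz",**d)
    c=d["color"][:,:,::-1]
    c=c[140:270,150:310] if n=="side" else c[150:250,160:260]
    cv2.imwrite(f"pics/{n}3.png",cv2.resize(c,None,fx=5,fy=5,interpolation=cv2.INTER_CUBIC)[:600])
E
```

```text
t 6.8 tcp [0.4812 0.1566 0.1355] head 1.3102 -> 1.3103 tilt [-0.0002  0.0009] F [ 0.15  0.12 -1.04] op 0.0256 q6 -1.14
shift [ 0.05 -0.    1.05] turn [ 0.05 -0.03 -0.01]
```

View pics/side3.png

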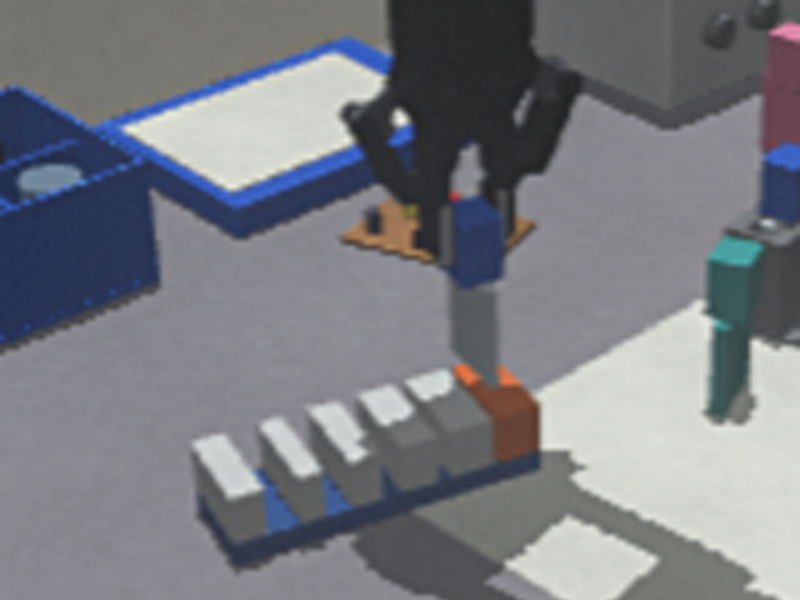

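View pics/top3.png

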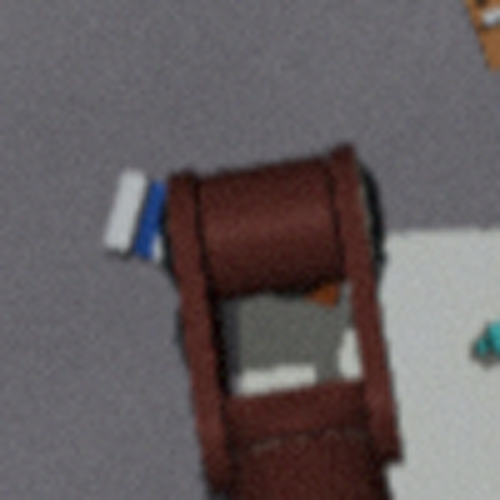

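```bash
cat > ov.py <<'E'
from h import *
import sys
def box(p,hx,hy,z0,z1): return pose(p,[(sx*hx,sy*hy,z) for z in(z0,z1) for sx,sy in((1,1),(1,-1),(-1,-1),(-1,1))])
E_=[(0,1),(1,2),(2,3),(3,0),(4,5),(5,6),(6,7),(7,4),(0,4),(1,5),(2,6),(3,7)]
def draw(img,d,q,off,k,col):
    u=((proj(d,q)-off+.5)*k-.5)
    for a,b in E_: cv2.line(img,tuple(np.round(u[a]*16).astype(int)),tuple(np.round(u[b]*16).astype(int)),col,1,cv2.LINE_AA,4)
def overlay(d,tcp,a,rack,th,off,size,k,out,foot=.0702):
    c=d["color"][off[1]:off[1]+size[1],off[0]:off[0]+size[0],::-1]
    im=cv2.resize(c,None,fx=k,fy=k,interpolation=cv2.INTER_CUBIC)
    raw=im.copy()
    p=(tcp[0],tcp[1],a);f=tcp[2]-foot
    # blade frame: local x = rack x (width), y=thickness
    draw(im,d,box(p,.015,.013,f+.06,f+.1),off,k,(0,255,255))
    draw(im,d,box(p,.025,th/2,f,f+.061),off,k,(0,255,0))
    for y0,y1 in((-93,-66),(-62,-36),(-28,-6),(6,24),(40,54),(74,93)):
        m=(y0+y1)/2000;q=pose(rack,[(0,m,0)])[0]
        draw(im,d,box((q[0],q[1],rack[2]),.03,(y1-y0)/2000,.015,.045),off,k,(255,0,255))
    cv2.imwrite(out,np.hstack([raw,im]))
E
python3 - <<'E'
from ov import *
overlay(load("side3"),(.4812,.1566,.1355),-.2605,(.4972,.2186,-.2605),.010,[185,170],[78,88],5,"pics/o3.png")
E
```

```text
(no output)
```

View pics/o3.png

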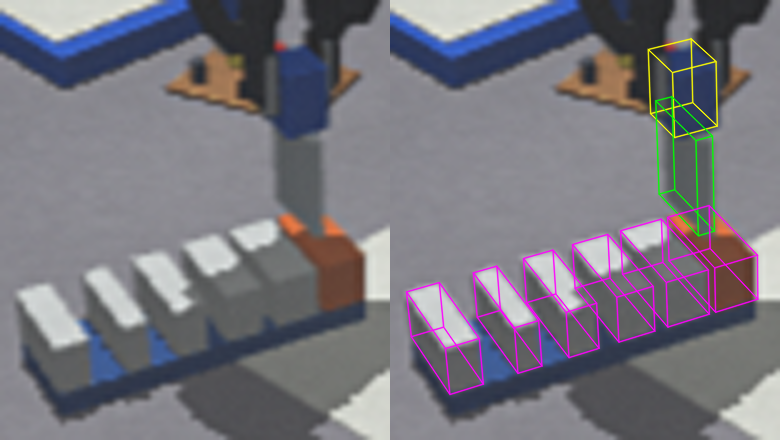

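```bash
python3 - <<'E'
from ov import *
d=load("side3")
ims=[]
for th in(.006,.010,.014):
    overlay(d,(.4812,.1566,.1355),-.2605,(.4972,.2186,-.2605),th,[232,172],[30,50],10,"pics/x.png")
    im=cv2.imread("pics/x.png");ims.append(im[:,300:] if ims else im)
cv2.imwrite("pics/o3b.png",cv2.resize(np.hstack(ims),None,fx=.66,fy=.66,interpolation=cv2.INTER_AREA)[:, :800])
E
```

```text
(no output)
```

View pics/o3b.png

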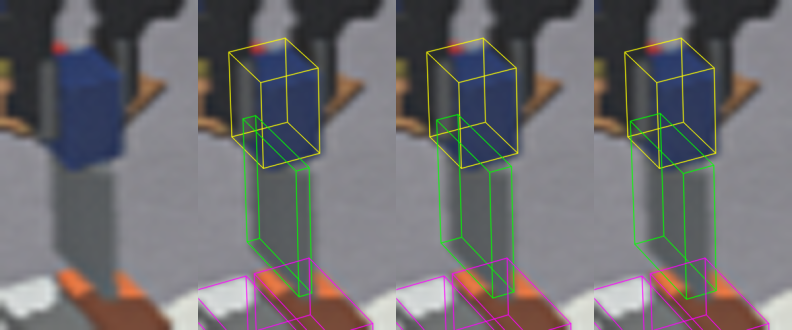

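```bash
python3 - <<'E'
from ov import *
d=load("side3");c=d["color"].astype(int)
for r in(178,182,186,190,196,199,202,205,208,211):
    print(r,"B-R",(c[r,234:258,2]-c[r,234:258,0]).tolist() if r<192 else c[r,234:258].sum(1).tolist())
p=(.4812,.1566,-.2605);f=.1355-.0702
print("block",proj(d,box(p,.015,.013,f+.06,f+.1)).round(2).tolist())
for t in(6,10): print("plate",t,proj(d,box(p,.025,t/2000,f,f+.061)).round(2).tolist())
b=proj(d,box(p,.025,.003,f,f+.061))
for dv in np.eye(3): print("px/mm",(proj(d,np.array([[.4812,.1566,.1]])+dv*.001)-proj(d,[[.4812,.1566,.1]])).round(3))
E
```

```text
178 B-R [3, 3, 4, 5, 6, -5, -54, -40, -6, 5, 3, 5, 2, 0, 1, 4, 6, 6, 3, 6, 5, 6, 6, 7]
182 B-R [4, 6, 2, 4, 5, 3, 16, 51, 61, 61, 60, 60, 59, 62, 60, 40, 10, 5, 4, 4, 7, 9, 9, 7]
186 B-R [7, 4, 3, 5, 4, 5, 11, 36, 46, 45, 44, 45, 44, 45, 46, 47, 23, 9, -14, -57, -56, -18, 7, 8]
190 B-R [-66, -33, -2, 5, 5, 5, 7, 33, 46, 45, 47, 44, 44, 44, 45, 46, 24, -2, 3, 7, 7, 6, 6, 6]
196 B-R [427, 422, 426, 432, 433, 359, 266, 223, 201, 193, 193, 200, 224, 260, 284, 384, 420, 422, 415, 411, 409, 405, 411, 414]
199 B-R [420, 424, 424, 431, 426, 378, 300, 268, 268, 268, 268, 273, 269, 275, 280, 357, 406, 418, 416, 417, 420, 412, 405, 411]
202 B-R [426, 418, 419, 412, 413, 366, 294, 262, 272, 270, 276, 275, 272, 277, 282, 354, 409, 417, 416, 419, 412, 409, 407, 411]
205 B-R [427, 425, 422, 422, 433, 408, 317, 269, 271, 270, 274, 277, 277, 280, 283, 338, 406, 422, 420, 418, 419, 413, 418, 416]
208 B-R [421, 424, 425, 430, 436, 404, 312, 268, 269, 275, 273, 280, 278, 278, 284, 333, 392, 417, 416, 424, 419, 423, 420, 420]
211 B-R [423, 423, 419, 417, 416, 416, 414, 369, 297, 269, 272, 274, 279, 280, 291, 334, 408, 428, 423, 424, 421, 424, 425, 425]
block [[236.63, 192.23], [245.06, 190.02], [249.96, 194.72], [241.4, 197.02], [236.15, 179.4], [244.73, 177.28], [249.71, 181.79], [241.01, 184.01]]
plate 6 [[238.95, 208.15], [240.84, 207.62], [248.74, 215.91], [246.81, 216.47], [238.31, 189.52], [240.25, 189.02], [248.34, 196.9], [246.36, 197.43]]
plate 10 [[238.32, 208.32], [241.47, 207.44], [249.38, 215.72], [246.16, 216.66], [237.66, 189.69], [240.89, 188.85], [249.0, 196.72], [245.69, 197.61]]
px/mm [[-0.237 -0.133]]
px/mm [[-0.271  0.127]]
px/mm [[-0.009 -0.31 ]]
```

```bash
cat >> fit.py <<'E'
E
sed -n '/^# stand/q;p' fit.py > fit3.py; cat >> fit3.py <<'E'
print("----")
def fy(us,d=S): 
    f=lambda p:(proj(d,pose([p[0],p[1],-.2605],Ls))-us).ravel()
    return least_squares(f,[.5,.22],loss='soft_l1',f_scale=.3).x
e=np.array([.2576,.9663]);ex=np.array([.9663,-.2576])
for dl in([0,0],[.35,.5],[.55,.5],[.55,.9],[.15,.9]):
    q=fy(us-dl);print(dl,q,"across",(q-[.4972,.2186])@e*1000,"along",(q-[.4972,.2186])@ex*1000)
f=lambda p:(proj(T,pose([p[0],p[1],-.2605],Lt))-ut).ravel()
q=least_squares(f,[.5,.22]).x;print("top",q,(q-[.4972,.2186])@e*1000)
E
python3 fit3.py
```

```text
rack S [ 0.49701048  0.21913067 -0.2636534 ] 0.25652298452653405
rack T [ 0.4970709   0.21673406 -0.25450535] 0.41087089226314816
rack both [ 0.49722862  0.2186468  -0.26045941] 0.36752969787732626
----
[0, 0] [0.49704839 0.21914864] across 0.49110169586537084 along -0.28782748850240747
[0.35, 0.5] [0.49964706 0.21829399] across 0.33466441490368865 along 2.443421457645876
[0.55, 0.5] [0.5000299  0.21869506] across 0.8208346995304928 along 2.710046166610997
[0.55, 0.9] [0.50157838 0.2174454 ] across 0.012181912641304233 along 4.528252703845881
[0.15, 0.9] [0.50081108 0.2166417 ] across -0.9620891002263084 along 3.9938452257766346
top [0.49703956 0.21662178] -1.9528844261186076
```

The plate edges at row 202 span px 239.3–249.0. That width matches a 6 mm blade, so I expect slot 2 to take it. Now setting it gently on slot 1 first.

Request:
play_rows(motion=[[[1, 0.15, 0, 0.8, 0, 0, 0], [1, 0.15, 0, 1.4, 0, 0, 0], [1, 0.15, 0, 1.6, 0, 0, 0], [1, 0.15, 0, 1.7, 0, 0, 0], [1, 0.15, 0, 1.7, 0, 0, 0]]])

```text
t: 7.52
tool_pos: [0.4799, 0.1574, 0.1187]
tool_rot: [0.407, 3.115, 0.002]
contact_force: [-0.4, -0.2, -0.1]
opening: 0.0253
```

```bash
python3 - <<'E'
from h import *
a=-.2605;c,s=np.cos(a),np.sin(a);rx,ry=.4972+.002*.966,.2186-.002*.258
y=-.064
tgt([rx-s*y,ry+c*y,.115],a+np.pi/2)
E
```

```text
t 7.53 tcp [0.4799 0.1574 0.1187] head 1.3109 -> 1.3103 tilt [0.0004 0.001 ] F [-0.36 -0.2  -0.14] op 0.0253 q6 -1.14
shift [-0.3  -0.04  0.37] turn [0.06 0.01 0.03]
```

Request:
play_rows(motion=[[[1, -0.3, -0.04, 0, 0, 0, 0], [1, -0.3, -0.04, 0.1, 0, 0, 0], [1, -0.3, -0.04, 0.2, 0, 0, 0], [1, -0.3, -0.04, 0.3, 0, 0, 0], [1, -0.3, -0.04, 0.3, 0, 0, 0]]])

```text
t: 8.15
tool_pos: [0.4826, 0.1562, 0.1156]
tool_rot: [-0.407, -3.115, -0.002]
contact_force: [-1.0, -0.4, -1.5]
opening: 0.0254
```

```bash
python3 - <<'E'
from ov import *
from station import ctrl
a=-.2605;c,s=np.cos(a),np.sin(a);rx,ry=.4972+.002*.966,.2186-.002*.258
y=-.064
tgt([rx-s*y,ry+c*y,.115],a+np.pi/2)
d=ctrl.get_image("side");np.savez("pics/side4.npz",**d)
o=ctrl.get_obs();print(o["contact_force"])
overlay(d,o["tool_pos"],a,(.4972,.2186,-.2605),.006,[200,180],[65,70],6,"pics/o4.png")
E
```

```text
t 8.15 tcp [0.4826 0.1562 0.1156] head 1.3109 -> 1.3103 tilt [0.0001 0.001 ] F [-0.99 -0.36 -1.51] op 0.0254 q6 -1.15
shift [-0.01  0.    0.06] turn [ 0.06 -0.01  0.03]
[ 0.0381328   0.35995965 -0.56028264]
```

View pics/o4.png

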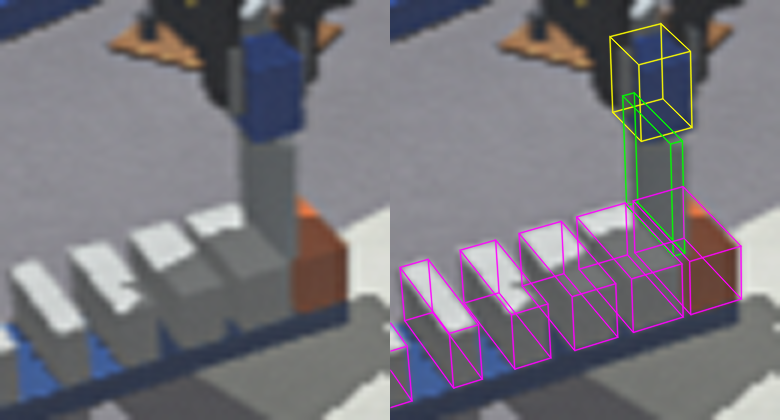

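```bash
python3 - <<'E'
from ov import *
d=load("side4");d0=load("side0")
o=(.4826,.1562,.1156)
for i,dd in enumerate((d,d0)):
    overlay(dd,o,-.2605,(.4972,.2186,-.2605),.006,[222,205],[40,32],10,f"pics/y{i}.png")
cv2.imwrite("pics/o4b.png",np.vstack([cv2.imread("pics/y0.png")[:300],cv2.imread("pics/y1.png")[:300]]))
E
```

```text
(no output)
```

View pics/o4b.png

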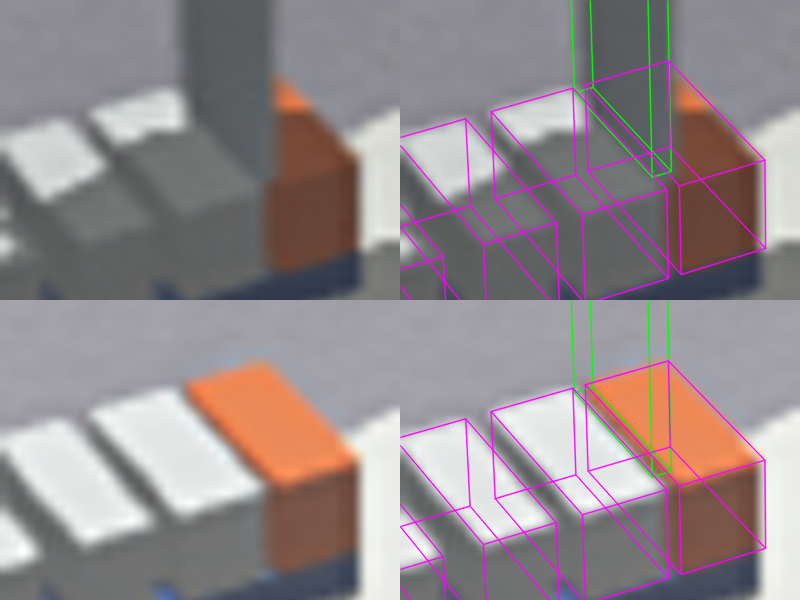

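The plate sits over slot 1 in the crop, with its foot near (265,180) in crop coordinates. No contact force shows yet, so I'm lowering further.

Request:
play_rows(motion=[[[1, 0, 0.06, 0.05, 0, 0, 0], [1, 0, 0.06, 0.1, 0, 0, 0], [1, 0, 0.06, 0.15, 0, 0, 0], [1, 0, 0.06, 0.2, 0, 0, 0], [1, 0, 0.06, 0.2, 0, 0, 0]]])

```text
t: 8.82
tool_pos: [0.4831, 0.1568, 0.1151]
tool_rot: [0.407, 3.115, 0.001]
contact_force: [-2.9, -1.2, 7.7]
opening: 0.0255
```

```bash
cat > st.py <<'E'
from h import *
import sys
# args: across-offset mm from nominal, slot, tcp z
k=int(sys.argv[1]);dy=float(sys.argv[2])/1e3;z=float(sys.argv[3]);al=float(sys.argv[4])/1e3 if len(sys.argv)>4 else .002
a=-.2605;c,s=np.cos(a),np.sin(a)
y=(k-3)*.032+dy
from station import ctrl
p=ctrl.get_obs()["tool_pos"][:2]-[.4972,.2186]
print("rack frame along %.2f across-from-slot %.2f mm"%((p@[c,s])*1e3,(p@[-s,c]-(k-3)*.032)*1e3))
tgt([.4972+c*al-s*y,.2186+s*al+c*y,z],a+np.pi/2)
E
python3 st.py 1 0.6 .115; python3 st.py 2 0.6 .128
```

```text
rack frame along 2.27 across-from-slot 0.65 mm
t 8.82 tcp [0.4831 0.1568 0.1151] head 1.311 -> 1.3103 tilt [0.0004 0.0007] F [-2.9  -1.2   7.71] op 0.0255 q6 -1.14
shift [ 0.03 -0.    0.01] turn [0.05 0.01 0.04]
rack frame along 2.27 across-from-slot -31.35 mm
t 8.82 tcp [0.4831 0.1568 0.1151] head 1.311 -> 1.3103 tilt [0.0004 0.0007] F [-2.9  -1.2   7.71] op 0.0255 q6 -1.14
shift [ 0.02  3.2  -1.29] turn [0.05 0.01 0.04]
```

Contact came at TCP 0.1151, which puts the foot at 0.045, the rack top. The force was 7.7 N, so slot 1 refuses the blade. Moving to slot 2.

Request:
play_rows(motion=[[[1, 0, 0, -0.6, 0, 0, 0], [1, 0, 0, -1.3, 0, 0, 0], [1, 0, 1.6, -1.3, 0, 0, 0], [1, 0, 3.2, -1.3, 0, 0, 0], [1, 0, 3.2, -1.3, 0, 0, 0], [1, 0, 3.2, -0.8, 0, 0, 0], [1, 0, 3.2, -0.4, 0, 0, 0], [1, 0, 3.2, -0.3, 0, 0, 0], [1, 0, 3.2, -0.3, 0, 0, 0]]])

```text
t: 9.95
tool_pos: [0.4912, 0.1875, 0.1179]
tool_rot: [0.407, 3.115, 0.001]
contact_force: [-0.3, -0.3, -0.5]
opening: 0.0256
```

```bash
python3 st.py 2 0.6 .115; python3 - <<'E'
from ov import *
from station import ctrl
d=ctrl.get_image("side");np.savez("pics/side5.npz",**d)
o=ctrl.get_obs()
overlay(d,o["tool_pos"],-.2605,(.4972,.2186,-.2605),.006,[212,200],[40,38],10,"pics/o5.png")
E
```

```text
rack frame along 2.18 across-from-slot 0.39 mm
t 9.95 tcp [0.4912 0.1875 0.1179] head 1.3106 -> 1.3103 tilt [0.0001 0.0006] F [-0.27 -0.28 -0.45] op 0.0256 q6 -1.09
shift [0.02 0.02 0.29] turn [ 0.04 -0.    0.02]
```

View pics/o5.png

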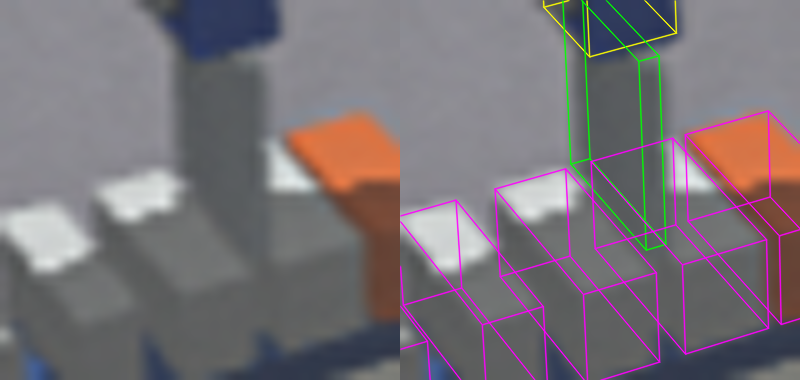

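Request:
play_rows(motion=[[[1, 0, 0.02, 0.1, 0, 0, 0], [1, 0, 0.02, 0.2, 0, 0, 0], [1, 0, 0.02, 0.3, 0, 0, 0], [1, 0, 0.02, 0.4, 0, 0, 0], [1, 0, 0.02, 0.5, 0, 0, 0], [1, 0, 0.02, 0.5, 0, 0, 0]]])

```text
t: 10.75
tool_pos: [0.4913, 0.1877, 0.113]
tool_rot: [0.407, 3.115, 0.001]
contact_force: [-0.0, -0.1, -1.1]
opening: 0.0258
```

```bash
python3 st.py 2 0.6 .115
```

```text
rack frame along 2.23 across-from-slot 0.66 mm
t 10.75 tcp [0.4913 0.1877 0.113 ] head 1.3107 -> 1.3103 tilt [0.0002 0.0007] F [-0.01 -0.13 -1.15] op 0.0258 q6 -1.09
shift [ 0.02 -0.01 -0.2 ] turn [0.04 0.   0.02]
```

The foot is 2 mm below the mouth with no contact force, so slot 2 takes it. Lowering the rest in stages.

Request:
play_rows(motion=[[[1, 0, 0, 0.2, 0, 0, 0], [1, 0, 0, 0.4, 0, 0, 0], [1, 0, 0, 0.6, 0, 0, 0], [1, 0, 0, 0.8, 0, 0, 0], [1, 0, 0, 0.8, 0, 0, 0]]])

```text
t: 11.38
tool_pos: [0.4911, 0.1877, 0.1047]
tool_rot: [-0.407, -3.115, -0.001]
contact_force: [0.7, 0.0, -1.1]
opening: 0.0255
```

Request:
play_rows(motion=[[[1, 0, 0, 0.3, 0, 0, 0], [1, 0, 0, 0.6, 0, 0, 0], [1, 0, 0, 0.9, 0, 0, 0], [1, 0, 0, 1.2, 0, 0, 0], [1, 0, 0, 1.4, 0, 0, 0], [1, 0, 0, 1.5, 0, 0, 0]]])

```text
t: 12.12
tool_pos: [0.4911, 0.1877, 0.0896]
tool_rot: [-0.407, -3.115, -0.001]
contact_force: [-0.3, -0.4, -1.0]
opening: 0.0254
```

```bash
python3 st.py 2 0.6 .0852
```

```text
rack frame along 2.03 across-from-slot 0.56 mm
t 12.12 tcp [0.4911 0.1877 0.0896] head 1.3107 -> 1.3103 tilt [-0.0004  0.0005] F [-0.32 -0.42 -0.99] op 0.0254 q6 -1.09
shift [0.   0.   0.44] turn [ 0.02 -0.03  0.02]
```

Request:
play_rows(motion=[[[1, 0, 0, 0.15, 0, 0, 0], [1, 0, 0, 0.3, 0, 0, 0], [1, 0, 0, 0.4, 0, 0, 0], [1, 0, 0, 0.45, 0, 0, 0], [1, 0, 0, 0.5, 0, 0, 0], [1, 0, 0, 0.5, 0, 0, 0]]])

```text
t: 12.88
tool_pos: [0.4912, 0.1877, 0.0852]
tool_rot: [-0.407, -3.115, -0.001]
contact_force: [-2.7, -0.3, 5.1]
opening: 0.0255
```

```bash
python3 st.py 2 0.6 .0852
```

```text
rack frame along 2.14 across-from-slot 0.61 mm
t 12.88 tcp [0.4912 0.1877 0.0852] head 1.3107 -> 1.3103 tilt [-0.0004  0.0004] F [-2.75 -0.25  5.11] op 0.0255 q6 -1.09
shift [ 0.01 -0.    0.  ] turn [ 0.02 -0.03  0.03]
```

The blade is home, with the TCP at 0.0852 as predicted and 5 N on the floor. Releasing.

Request:
play_rows(motion=[[[0.3, 0, 0, 0, 0, 0, 0], [0.2, 0, 0, 0, 0, 0, 0], [0.0, 0, 0, 0, 0, 0, 0], [-0.2, 0, 0, 0, 0, 0, 0], [-0.2, 0, 0, 0, 0, 0, 0]]])

```text
t: 13.5
tool_pos: [0.4912, 0.1877, 0.0852]
tool_rot: [-0.407, -3.115, -0.001]
contact_force: [0.8, 0.6, -0.2]
opening: 0.0515
```

Request:
play_rows(motion=[[[-0.2, 0, 0, -0.5, 0, 0, 0], [-0.2, 0, 0, -2, 0, 0, 0], [-0.2, 0, 0, -5, 0, 0, 0], [-0.2, 0, 0, -10, 0, 0, 0], [-0.2, 0, 0, -15, 0, 0, 0], [-0.2, 0, 0, -15, 0, 0, 0]]])

```text
t: 14.25
tool_pos: [0.4942, 0.1884, 0.2427]
tool_rot: [0.406, 3.104, 0.007]
contact_force: [-0.4, 0.1, 0.4]
opening: 0.0513
```

```bash
python3 - <<'E'
from ov import *
from station import ctrl
d=ctrl.get_image("side");np.savez("pics/side6.npz",**d)
overlay(d,(.4912,.1877,.0852),-.2605,(.4972,.2186,-.2605),.006,[180,170],[95,80],4,"pics/o6.png")
cv2.imwrite("pics/side6.png",d["color"][:,:,::-1])
print(ctrl.get_obs()["tool_pos"],ctrl.get_obs()["opening"])
E
```

```text
[0.4928     0.18803142 0.23930153] 0.05114136657397052
```

View pics/o6.png

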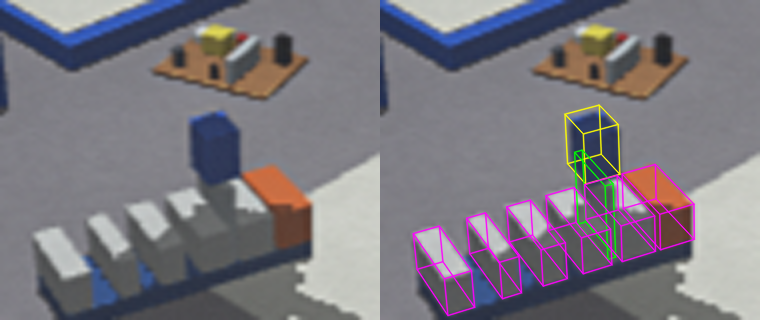

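View pics/side6.png

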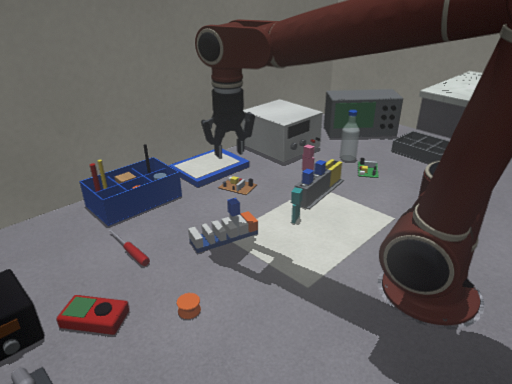

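The blade stands in slot 2, with its grip at side px (233,207). The gripper is clear, and the other two blades and the bystanders are where they were. Handing in.

```bash
python3 -c "
from station import ctrl
print(ctrl.finish_job())"
```

```text
the job is handed in; nothing more can be done
None
```

I lifted the blade out of the yellow bay and graded it. Slot 1 refused it and slot 2 (8 mm) took it. I lowered it fully home there, let go and left it standing. The job was handed in at about 14 s of the 51 s allowed.

- **Slot 1:** the foot met the rack's top face at the expected height, with 7.7 N of contact. I lifted off straight away without forcing it.
- **Slot 2:** the blade went past the mouth with no contact force and seated with the foot at the slot floor, at about 5 N.
- **After release:** the last side picture shows the blade standing in slot 2 and the gripper about 15 cm above it. The other two blades and the visible bench items look unmoved, though I did not measure them.
- **Checks that disagreed:**
  - The two cameras put the rack about 2 mm apart across the slots, so I took the offset from the held blade in the side picture.
  - The lift force hinted at a heavier blade than the 6 mm the picture showed. Fitting the 8 mm slot, and not the 4 mm one, agrees with 6 mm.

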